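# Pack the square-topped cover glass into its case

### The arm

A 7-joint arm with a two-finger parallel gripper is mounted at the origin on a cart in front of the work surface, level with it; the furniture and walls round the work are solid. World frame = base frame: x ahead of the robot, y to its left, z up, the work surface at z = 0. Lengths are in mm, angles in rad, forces in N, time in s.
With the tool pointing down it reaches from about 350 to 900 mm from the base axis. Payload 19.9 kg.
Tool frame: the origin (TCP) lies at the very end of the fingers, on their centre line; the grasp point (between the pads) lies 19 mm behind it; z points along the fingers, y is the line along which they close (so a half turn about z gives the same grasp; the last joint's range is limited). The gripper opens to 85 mm and grips with 20 to 120 N. Pads are 22 mm wide; open, the fingers measure 114 mm over their backs; the gripper's body (76 mm by 85 mm) begins 54 mm behind the grasp point. The pads swing forward as they close: fully open they stand 13 mm farther back than shut.
Start: joints at [-1.204, 0.417, -0.01, 1.614, 0.005, 1.111, -0.053], TCP at [247.857, 573.732, 231.26] pointing down, gripper open.
Joint ranges: [-2.81, 2.81], [-0.39, 2.02], [-1.27, 1.25], [0.06, 2.57], [-1.19, 4.33], [0.19, 2], [-2.82, 2.82]. Speed limits (rad/s): [1.89, 1.89, 2.39, 2.39, 3.01, 3.01, 3.01].

### API

Orientations are given as a rotation vector (axis times angle).
In Python, from bench import bot, viewer, workorder gives the robot as it stands (bot), with the cameras (viewer) and the job (workorder).
- The arm moves only by the shell command python3 jog.py 'ROWS' [OPENING] [FORCE]. ROWS is rows parted by semicolons, their numbers by spaces, 1 to 8 of them, each of 6 numbers: dx, dy, dz in mm, then a rotation vector rx, ry, rz in rad; each row shifts and turns the commanded pose from where the row before left it, along the tool's axes as they then stand; what a row does not reach is not made up. A row lasts 1/8 s, in which the tool goes at most 62.5 mm and 0.188 rad, less where a joint would pass 70% of its speed; a pose out of reach is approached as far as the arm can. OPENING is the finger opening in mm, set as the command begins (- or left out keeps the last). The fingers move at their own pace and stop on an object; FORCE is the grip in N (left out, the last holds). Time passes only in rows, so rows that do not move let the fingers close. It prints the time, the measured TCP pose, the force, the opening and the grip force at its end.
- bot.observe(): the state, without advancing time (a new reading comes with each control period).
- viewer.camera(name): name is "scene" or "top" or "wrist"; returns a dict with "img" (384x512x3 uint8, blue, green, red), "K" (3x3 intrinsics, pixels), "distortion" ([k1, k2, p1, p2, k3] as OpenCV has them; the pictures are not rectified), "rvec" (rotation vector, rad) and "tvec" (3), from world to camera coordinates, as OpenCV has them. Camera axes: x right, y down, z forward; pixel columns grow to the right and rows downward; lengths in mm; the calibration is good to about 2 mm. A picture is of the moment at which its call begins. There is no depth.
- workorder.job_done(): hands the job in; it is judged then, once.
The state is a dict: "t": time; "qpos": joint angles; "qvel": joint speeds; "joint_efforts": joint torques, N m; "tool_pos": TCP position; "tcp_rot": TCP orientation; "wrist_force": force on the tool from outside, world axes, zero at the start; "wrist_torque": the same for the moment, N m; "width": finger opening in mm; "grip_force": force on a finger pad.
Only numpy, scipy, OpenCV 4.12 (cv2) and the standard library are available. Lean on these libraries where they do the work, as an engineer would, in place of code of your own. Each camera call takes 0.05 s, during which the arm holds its last target. There are 200 camera calls.

### The job

Draw the square-topped glass carrier straight up out of the slotted rack by its top edge, lower it into the slot inside the open case until it stands on the case's floor (do not drop it in), and let go of it. Then swing the case's lid fully shut so that its tab drops behind the rim. Leave the two arched carriers in the rack and the other things on the bench where they are.

Things in the scene. Friction and masses are not known exactly. Their poses are not given: they have to be found in the camera images.
- rack: White rack, 80 (x) x 158 (y) x 60 mm high, fixed. Base 10 mm thick; two combed side walls (outer faces x = +-37, teeth tips x = +-24, tops z = 60 mm), open between, form upright slots at y = -50, 0, +50 mm, each 7.5 mm wide, 63 mm long, one plate in each, standing on the base; which slot holds which varies. Origin: centre of underside.
- square_carrier: The plate to move: straight, square top. Aluminium frame 60 x 5 mm, 80 mm high, glass window; along the top a grip rail 60 long, 9 thick, 12 mm high (z = 68 to 80 mm). About 70 g. Origin: middle of the lower edge; x along the 60 mm width, y = face normal, z up. In the rack its y lies along the rack's y, lower edge 10 mm above the bench.
- rail_top (a point): Middle of the top of the square carrier's grip rail, 80 mm above the carrier's origin.
- arched_carrier_0: One of two equal cover-glass carriers in the rack, to be left there: aluminium frame plate 60 x 5 x 80 mm high with an arched (half-round) top and no grip rail. Origin: middle of the lower edge; x along the 60 mm width, y = face normal, z up.
- arched_carrier_1: One of two equal cover-glass carriers in the rack, to be left there: aluminium frame plate 60 x 5 x 80 mm high with an arched (half-round) top and no grip rail. Origin: middle of the lower edge; x along the 60 mm width, y = face normal, z up.
- case: Grey open case, outside 78 (x) x 82 (y) x 94 mm high, inside 70 x 74, fixed. A rubber insert (tops 39 mm above the bench) leaves a slot 15 mm wide in y, centred, 70 mm long in x, floor at 6 mm. The plate goes in with its face normal along case y, either way round, and stands or leans a little, top 8 mm under the rim. Origin: centre of underside; x to the hinge side, to the robot's right.
- case_slot (a point): Centre of the slot's floor in the case, 6 mm above the bench; axes as the case.
- lid (a joint): Lid angle, rad: 0 = shut flat on the rim; starts open at 1.8 to 2.2 (past upright, leaning out to the robot's right), stop at 2.4. Hinge friction 0.05 N m: it stays where left; about 1 N at its edge moves it. Lid 82 x 82 x 5 mm, 6 mm thumb lip on the edge away from the hinge, and under it a tab 14 mm long that goes inside the wall oppopoint the hinge.
- lid_hinge (a point): Middle of the lid's hinge line on the case's right-hand rim: case x = +39, y = 0, z = 94.5 mm; the hinge axis is the case's y; the lid opens up and away towards case +x. Axes as the case.
- lid_front (a point): Middle of the lid's free edge on its outer (upper) face, 82 mm from the hinge line; moves with the lid. Shut, it lies 99.5 mm above the bench.
- loupe: Black loupe, 38 mm across, 34 mm high, bystander; origin at its underside.
- swab_jar: Small grey jar of swabs, 40 mm across, 78 mm high, bystander; origin at its underside.
- tweezers: Steel tweezers, 118 x 13 x 9 mm, lying, bystander; origin at its underside.
- hex_nut_0: Dark hex nut, 22 mm across, 12 mm high, bystander; origin at its underside.
- copper_bar: Copper bar, 62 x 18 x 8 mm, lying, bystander; origin at its underside.

How it is judged:
By the outcome, as a careful person would: the job done as asked, in the order asked, and still so for the second after the job is handed in, with the robot touching nothing.
It also fails if it takes over 61 s, if anything falls off the work surface, if the arm or the gripper's body presses on something with over 40 N, if the wrist force passes 120 N, or if a joint passes its speed limit or range.

## Working session

There is one attempt and no reset: what is moved stays moved. The work goes in short steps, Python scripts to look and compute and a shell command to move; the robot and the scene stay as the last step left them, time stands still between calls to the robot, and variables do not carry over. Pictures are saved under pics/ and viewed, at most 10 in all, crops included, and the job is handed in when it is done.

```bash
ls; mkdir -p pics; python3 - <<'E'
from bench import bot, viewer, workorder
import cv2,numpy as np
o=bot.observe();print({k:np.round(v,3) for k,v in o.items()})
ims=[]
for n in("scene","top","wrist"):
    c=viewer.camera(n);cv2.imwrite(f"pics/{n}0.png",c["img"])
    R=cv2.Rodrigues(np.array(c["rvec"],float))[0];print(n,np.round(-R.T@np.array(c["tvec"]).ravel()),np.round(c["K"],1).tolist(),c["distortion"],R.round(2).tolist())
E
```

```text
bench.py
jog.py
pics
{'t': np.float64(0.0), 'qpos': array([-1.205,  0.418, -0.01 ,  1.614,  0.005,  1.111, -0.053]), 'qvel': array([ 0.001, -0.   ,  0.   ,  0.   , -0.001,  0.001,  0.001]), 'joint_efforts': array([ 1.0000e-03, -8.6446e+01,  6.7900e-01, -4.3487e+01,  1.9000e-02,
        8.0000e-03,  0.0000e+00]), 'tool_pos': array([247.735, 573.402, 230.631]), 'tcp_rot': array([-6.360e-01, -3.076e+00,  2.000e-03]), 'wrist_force': array([ 0.231, -0.438,  0.245]), 'wrist_torque': array([ 0.063, -0.026,  0.017]), 'grip_force': np.float64(0.0), 'width': np.float64(85.395)}
scene [ 126. -424.  663.] [[360.5, 0.0, 256.7], [0.0, 360.5, 194.0], [0.0, 0.0, 1.0]] [-0.00105391  0.          0.          0.          0.        ] [[0.83, -0.56, -0.02], [-0.36, -0.51, -0.78], [0.43, 0.65, -0.62]]
top [323. 167. 933.] [[423.8, 0.0, 261.6], [0.0, 423.8, 189.5], [0.0, 0.0, 1.0]] [-0.02989913  0.          0.          0.          0.        ] [[0.01, -1.0, -0.0], [-0.96, -0.0, -0.26], [0.26, 0.01, -0.96]]
wrist [176. 604. 373.] [[302.6, 0.0, 252.6], [0.0, 302.6, 193.3], [0.0, 0.0, 1.0]] [-0.05906627  0.          0.          0.          0.        ] [[0.4, 0.92, -0.0], [0.87, -0.38, 0.31], [0.28, -0.13, -0.95]]
```

View pics/scene0.png

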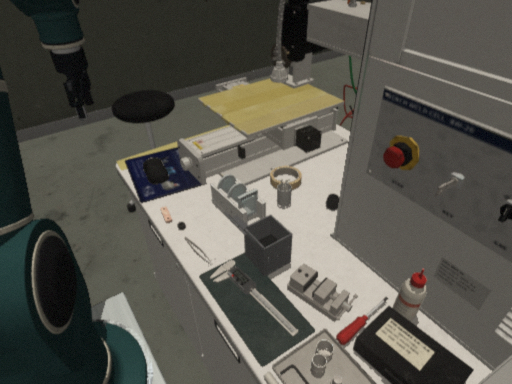

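View pics/top0.png

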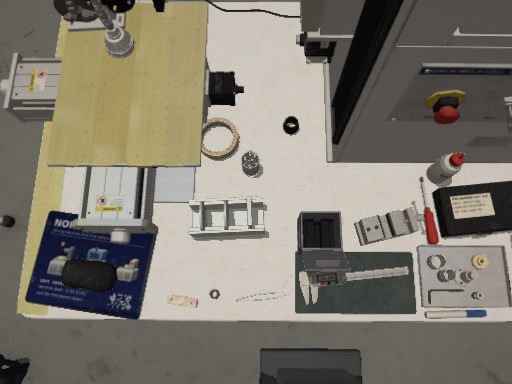

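The scene view shows the rack with its plates at about (238,203) and the case at (268,247). In the top view the rack is at (228,216) and the case at (320,230). I'll zoom in on both.

```bash
python3 - <<'E'
import cv2,numpy as np
a=cv2.imread("pics/scene0.png")[160:290,195:325];b=cv2.imread("pics/top0.png")[180:310,180:380]
a=cv2.resize(a,(390*600//600,390),interpolation=3)
cv2.imwrite("pics/z0.png",cv2.resize(b,None,fx=4,fy=4,interpolation=2))
cv2.imwrite("pics/z1.png",cv2.resize(a,(560,560),interpolation=2))
E
```

```text
(no output)
```

View pics/z0.png

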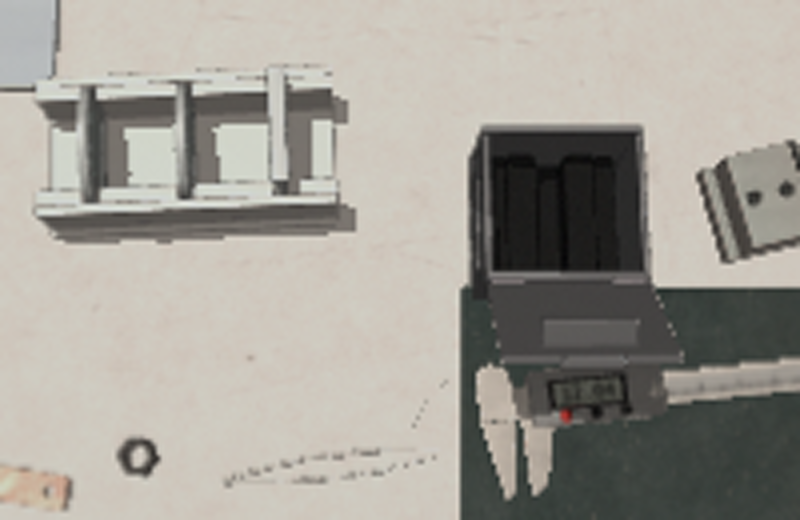

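View pics/z1.png

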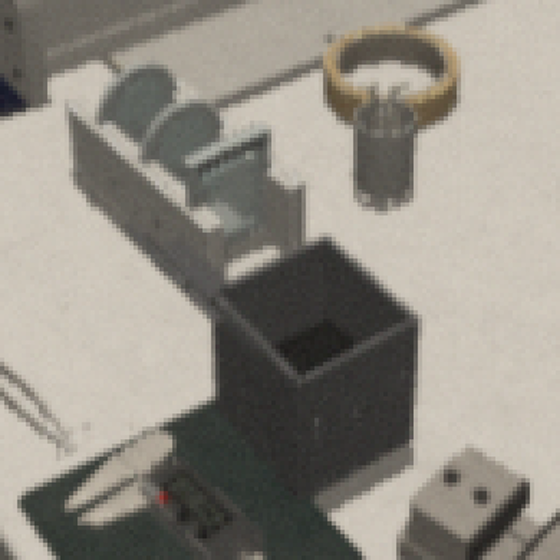

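The zooms show the rail as the light bar at top zoom (278,130), the arched plates at cols 87 and 183, the case rim quad (485..645, 130..275), and what looks like the lid below it, on the robot's side. I'll triangulate to settle the lid's side.

```bash
cat > h.py <<'E'
import cv2,numpy as np
from bench import bot, viewer, workorder
def cam(n):
    c=viewer.camera(n);c["R"]=cv2.Rodrigues(np.array(c["rvec"],float))[0];c["t"]=np.array(c["tvec"],float).ravel();c["C"]=-c["R"].T@c["t"];return c
def ray(c,p):
    u=cv2.undistortPoints(np.array([[p]],float),np.array(c["K"]),np.array(c["distortion"]))[0,0]
    d=c["R"].T@np.array([u[0],u[1],1]);return d/np.linalg.norm(d)
def plane(c,p,z):
    d=ray(c,p);return c["C"]+d*(z-c["C"][2])/d[2]
def tri(c1,p1,c2,p2):
    d1,d2=ray(c1,p1),ray(c2,p2);A=np.stack([d1,-d2],1);s=np.linalg.lstsq(A,c2["C"]-c1["C"],rcond=None)[0]
    a,b=c1["C"]+s[0]*d1,c2["C"]+s[1]*d2;return (a+b)/2,np.linalg.norm(a-b)
def proj(c,X): return cv2.projectPoints(np.array(X,float).reshape(-1,3),np.array(c["rvec"],float),np.array(c["tvec"],float),np.array(c["K"]),np.array(c["distortion"]))[0].reshape(-1,2)
E
python3 - <<'E'
from h import *
T=cam("top");S=cam("scene")
np.set_printoptions(precision=1,suppress=True)
z=lambda x,y:(180+x/4,180+y/4)
for n,p in dict(fl=(482,128),fr=(643,128),nr=(648,275),nl=(485,275)).items():
    X=plane(T,z(*p),94);q=proj(S,X)[0];print(n,X,q,(q-[195,160])*560/130)
for n,p in dict(lidl=(502,360),lidr=(684,360)).items():
  for h in(94,130,170):
    X=plane(T,z(*p),h);q=proj(S,X)[0];print(n,X,(q-[195,160])*560/130)
for n,p in dict(railfar=(277,66),railnear=(281,193)).items():
    X=plane(T,z(*p),90);q=proj(S,X)[0];print(n,X,(q-[195,160])*560/130)
z2=lambda x,y:(195+x*130/560,160+y*130/560)
for a,b in [((482,128),(218,297)),((643,128),(325,238)),((643,128),(415,315)),((482,128),(325,238)),((648,275),(305,380)),((485,275),(218,297)),((648,275),(415,315)),((502,360),(218,297)),((684,360),(305,380)),((277,66),(268,132)),((281,193),(190,170))]:
    print(a,b,*tri(T,z(*a),S,z2(*b)))
E
```

```text
fl [504.7  93.3  94. ] [269.3 213.3] [319.9 229.7]
fr [505.1  11.8  94. ] [290.9 233.1] [413.  314.9]
nr [430.8  12.4  94. ] [263.4 247.1] [294.7 375.3]
nl [430.4  93.1  94. ] [242.9 225.9] [206.5 283.7]
lidl [388.9  85.5  94. ] [146.7 324.2]
lidl [386.1  89.  130. ] [133.8 271.5]
lidl [382.9  92.8 170. ] [118.5 209.4]
lidr [389.3  -3.5  94. ] [242.9 432.2]
lidr [386.5   3.8 130. ] [227.3 373.5]
lidr [383.3  11.9 170. ] [208.9 304.6]
railfar [537.5 197.6  90. ] [262.9 120.2]
railnear [471.6 194.6  90. ] [172.6 162.6]
(482, 128) (218, 297) [478.4 101.5  67.3] 65.60314787515328
(643, 128) (325, 238) [477.9  29.2 155.4] 29.251784184810834
(643, 128) (415, 315) [505.6  11.5  93.7] 0.9610261032097439
(482, 128) (325, 238) [506.8  92.4  87.1] 1.3118564988664727
(648, 275) (305, 380) [433.3  10.7  89.7] 4.275998176363839
(485, 275) (218, 297) [433.7  91.3  83.1] 4.081930733431165
(648, 275) (415, 315) [455.5   0.7 121.8] 64.61671648247783
(502, 360) (218, 297) [405.8  78.2 104.3] 38.76679841833363
(684, 360) (305, 380) [403.   -6.4 118.7] 34.56683730691893
(277, 66) (268, 132) [540.7 197.8  79.2] 0.9347698444901275
(281, 193) (190, 170) [477.2 193.3  81.2] 8.765836645905994
```

The lid is edge-on to the scene camera (its plane at about 2.06 rad passes through that camera), so it's hinged on the rim nearest the robot (world x≈430). Case x is therefore world −x. The rim triangulates to z≈94, with the case centre at about (466,52.5). Next I'll bring the wrist camera over the rail.

```bash
cat >> h.py <<'E'
from scipy.spatial.transform import Rotation as Ro
def go(p,yaw,R=None):
    "tool-axes delta to world p; first rotation, then translation in new axes"
    o=bot.observe();R0=Ro.from_rotvec(o["tcp_rot"])
    if R is None:
        y=np.array([np.cos(np.radians(yaw)),np.sin(np.radians(yaw)),0]);zz=np.array([0,0,-1.]);R=Ro.from_matrix(np.stack([np.cross(y,zz),y,zz],1))
    print("pos",o["tool_pos"].round(1),"rot",(R0.inv()*R).as_rotvec().round(4),"trans after",R.inv().apply(np.array(p)-o["tool_pos"]).round(1),"before",R0.inv().apply(np.array(p)-o["tool_pos"]).round(1))
E
python3 -c "
from h import *
go((350,330,260),92.6);go((490,196,240),92.6)"
```

```text
pos [247.8 573.6 231. ] rot [-6.000e-04 -1.000e-04 -4.531e-01] trans after [ -91. -248.  -29.] before [-190.4 -183.1  -28.9]
pos [247.8 573.6 231. ] rot [-6.000e-04 -1.000e-04 -4.531e-01] trans after [-224.8 -388.2   -9. ] before [-372.1 -250.6   -8.8]
```

```bash
python3 jog.py '0 0 0 0 0 -0.151;0 0 0 0 0 -0.151;-15 -41 -5 0 0 -0.151;-15 -41 -5 0 0 0;-15 -41 -5 0 0 0;-15 -41 -5 0 0 0;-15 -41 -5 0 0 0;-15 -41 -5 0 0 0' 50; python3 jog.py '-27 -28 4 0 0 0;-27 -28 4 0 0 0;-27 -28 4 0 0 0;-27 -28 4 0 0 0;-27 -28 4 0 0 0;0 0 0 0 0 0;0 0 0 0 0 0;0 0 0 0 0 0'
python3 - <<'E'
from h import *
c=cam("wrist");cv2.imwrite("pics/w1.png",c["img"])
go((490,196,240),92.6);np.set_printoptions(precision=1,suppress=True);print(c["C"],proj(c,[[537,197.6,90],[471.6,194.6,90],[427,52,94],[505,52,94]]))
E
```

```text
t: 1.25
tool_pos: [343.0, 328.6, 261.5]
tcp_rot: [-0.071, 3.141, 0.0]
wrist_force: [0.8, 0.5, 0.1]
width: 50.0
grip_force: 0.0
t: 2.25
tool_pos: [483.3, 197.1, 241.4]
tcp_rot: [0.073, -3.141, -0.0]
wrist_force: [-0.5, 0.6, 0.3]
width: 50.0
grip_force: 0.0
pos [483.3 197.  241.5] rot [0.0002 0.0001 0.0013] trans after [-6.6 -1.3  1.5] before [-6.6 -1.3  1.5]
[404.6 191.9 384.1] [[252.3 226.1]
 [252.3 165.6]
 [103.9 114.1]
 [111.3 192.5]]
```

View pics/w1.png

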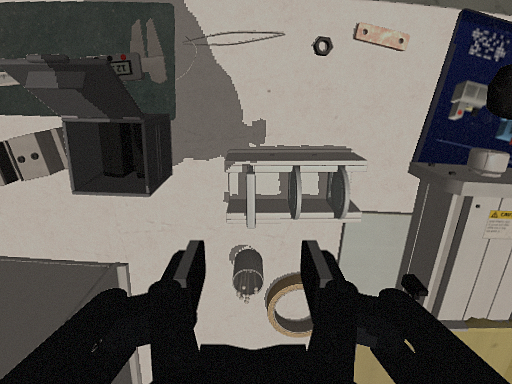

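The wrist view shows the rail as the light bar at cols ~245–256, rows 164–227, with the arched plates to its right at 296 and 345, the case at (118,155) and the lid at (70,90) above it. I'll measure the rail edges from intensity profiles.

```bash
python3 - <<'E'
import cv2,numpy as np
g=cv2.imread("pics/w1.png",0)
for r in range(160,232,4): print(r,g[r,238:266])
print("col",[ (c,g[158:234,c].tolist()) for c in (249,252)])
b=cv2.imread("pics/w1.png")[140:240,210:370];cv2.imwrite("pics/w1z.png",cv2.resize(b,None,fx=5,fy=5,interpolation=0))
E
```

```text
160 [66 64 61 63 62 63 67 62 83 79 78 79 69 67 70 74 70 69 68 84 81 78 80 78
 76 77 81 78]
164 [171 174 171 176  89  78  86  84  82  81  84  74 175 181 180 180 176 172
 175 170 171 171 171 173 172 171 173 172]
168 [176 179 181 191  99  95  99  99  97  63  80  67  71  65  52 193 137 180
 183 174 180 178 176 177 178 177 178 178]
172 [142 107 100 106  83  85  87  85  71  60  59  56  63  61  61  55  35 143
 137 130 131 131 128 130 129 129 128 129]
176 [ 98  89  98  97  97  96  99  93  78 162 171 171 168 176 174 187 148  90
 179 181 178 177 176 177 178 177 176 175]
180 [100  96  99  98  98 100  98  87  86 165 169 165 164 174 175 181 145 102
 180 177 174 176 173 179 178 175 176 175]
184 [ 96  93  94  97  99  98  94  94  74 157 164 164 163 168 172 180 149  96
 179 177 176 176 177 172 176 173 177 174]
188 [ 95  93  97  97  97  98  98  93  69 158 167 164 168 163 172 180 149 100
 177 180 173 175 176 174 177 176 175 176]
192 [ 98  91  97  96  98  93  97  97  62 153 165 162 161 167 170 179 152 100
 179 184 179 176 177 174 176 175 174 176]
196 [ 98  99  97  95  97  97  94 101  56 155 166 164 163 
[... 1072 characters left out ...]
 65, 61, 60, 56, 72, 148, 174, 171, 168, 164, 164, 165, 168, 168, 165, 164, 164, 166, 160, 164, 161, 165, 166, 162, 163, 162, 162, 164, 164, 164, 161, 161, 162, 168, 167, 163, 161, 161, 164, 165, 163, 163, 162, 161, 159, 159, 159, 157, 161, 159, 161, 158, 158, 159, 161, 159, 162, 157, 157, 146, 176, 174, 172, 175, 172]), (252, [69, 72, 70, 102, 106, 186, 180, 113, 39, 50, 52, 50, 56, 57, 61, 73, 143, 180, 174, 175, 175, 176, 175, 169, 173, 173, 172, 169, 172, 171, 172, 172, 173, 169, 170, 170, 170, 169, 169, 166, 169, 166, 168, 170, 170, 168, 165, 169, 167, 164, 167, 166, 168, 167, 163, 165, 162, 168, 163, 165, 165, 164, 162, 161, 166, 165, 164, 163, 166, 165, 147, 177, 175, 179, 169, 168])]
```

View pics/w1z.png

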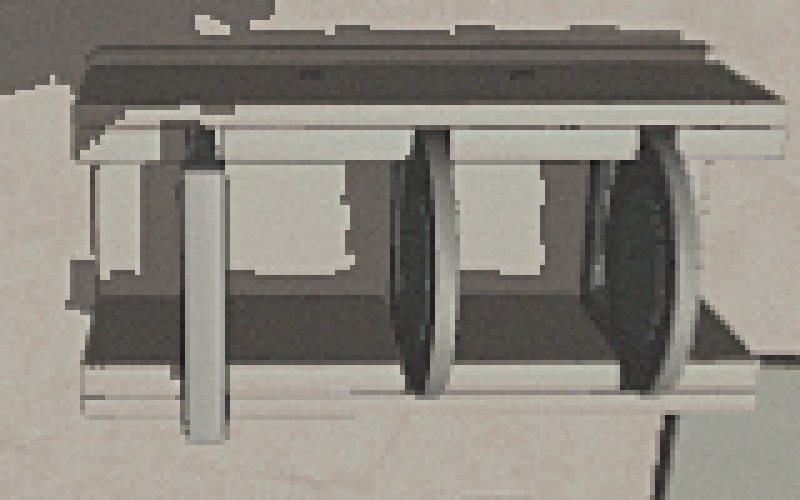

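The zoom shows the rail's near end at (250.8,174) and its far end at (251.3,228.2); the bar runs along the image rows. I'll take a second wrist view from lower down to get the height.

```bash
python3 - <<'E'
from h import *
np.set_printoptions(precision=1,suppress=True)
c=cam("wrist");import pickle;pickle.dump({k:c[k] for k in("K","distortion","R","t","C","rvec","tvec")},open("w1.pkl","wb"))
for p in((250.8,173.8),(251.3,228.2)):print(plane(c,p,90))
E
python3 jog.py '15 10 30 0 0 0;15 10 30 0 0 0;0 0 0 0 0 0;0 0 0 0 0 0;0 0 0 0 0 0'
python3 - <<'E'
from h import *
np.set_printoptions(precision=1,suppress=True)
c=cam("wrist");cv2.imwrite("pics/w2.png",c["img"])
q=proj(c,[[537,197.6,90],[474,195,90]]);print(c["C"],q)
x0,y0=(q.mean(0)-[60,50]).astype(int);print(x0,y0)
cv2.imwrite("pics/w2z.png",cv2.resize(c["img"][y0:y0+100,x0:x0+120],None,fx=6,fy=6,interpolation=0))
E
```

```text
[480.1 193.4  90. ]
[539.6 196.6  90. ]
t: 2.98
tool_pos: [453.9, 214.8, 182.4]
tcp_rot: [-0.07, 3.139, 0.001]
wrist_force: [0.4, -1.4, 0.2]
width: 50.0
grip_force: 0.0
[375.  209.7 324.9] [[231.3 281.4]
 [229.8 217.3]]
170 199
```

View pics/w2z.png

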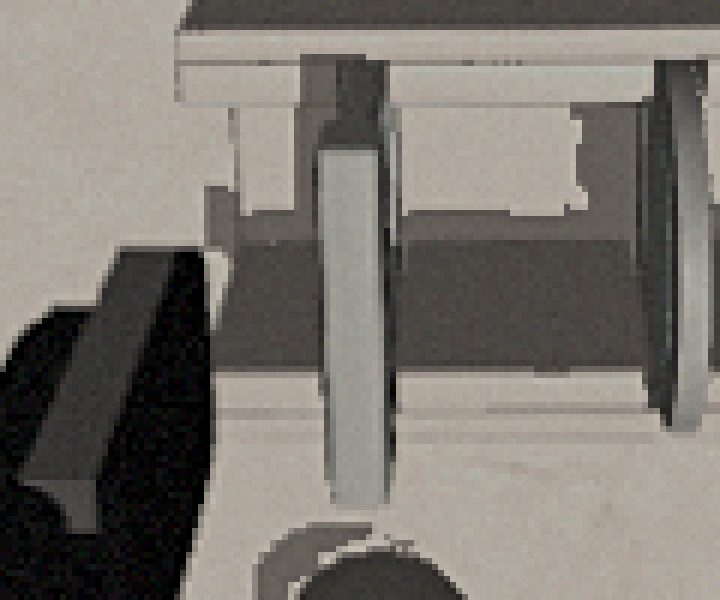

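The near end of the rail is at (228,224) and the far end at about (229.8,283.2) in full-picture pixels.

```bash
python3 - <<'E'
from h import *
import pickle
np.set_printoptions(precision=1,suppress=True)
c=cam("wrist");w=pickle.load(open("w1.pkl","rb"))
for a,b in (((250.8,173.8),(228,224)),((251.3,228.2),(229.8,283.2))):print(*tri(w,a,c,b),plane(c,b,90))
# case corners in w1 (picture-1 check), rows of arched walls
for p in((62,116),(73,193),(158,193),(171,115)):print(plane(w,p,94))
go((510,195,170),93)
E
```

```text
[480.3 193.5  89.2] 0.05910192879211984 [480.  193.5  90. ]
[540.7 196.4  87.3] 0.6503404686959657 [538.7 196.2  90. ]
[430.   10.4  94. ]
[507.5  11.2  94. ]
[503.4 100.3  94. ]
[425.7 116.1  94. ]
pos [453.6 214.7 182. ] rot [ 0.  0. -0.] trans after [-55.3 -22.7  12. ] before [-55.5 -22.2  12.1]
```

```bash
python3 -c "
from h import *
print(bot.observe()['qpos'].round(2))"
```

```text
[-0.63  0.26  0.14  1.97 -0.05  0.92  1.15]
```

```bash
R='0 0 0 0 0 0.185'; python3 jog.py '0 0 0 0 0 0.185;0 0 0 0 0 0.185;0 0 0 0 0 0.185;0 0 0 0 0 0.185;0 0 0 0 0 0.185;0 0 0 0 0 0.185;0 0 0 0 0 0.185;0 0 0 0 0 0.185' 30 >/dev/null; python3 jog.py '0 0 0 0 0 0.185;0 0 0 0 0 0.185;0 0 0 0 0 0.185;0 0 0 0 0 0.185;0 0 0 0 0 0.185;0 0 0 0 0 0.185;0 0 0 0 0 0.185;0 0 0 0 0 0.185' >/dev/null; python3 jog.py '0 0 0 0 0 0.182;0 0 0 0 0 0;0 0 0 0 0 0;0 0 0 0 0 0'
python3 -c "
from h import *
print(bot.observe()['qpos'].round(2));go((509.8,194.9,120),-87.2);go((509.8,194.9,66),-87.2)"
```

```text
t: 5.58
tool_pos: [453.0, 214.8, 181.4]
tcp_rot: [-3.141, -0.074, -0.0]
wrist_force: [-0.2, 0.6, -0.1]
width: 29.9
grip_force: 0.0
[-1.08  0.31  0.68  1.99 -0.24  0.93 -1.8 ]
pos [453.  214.8 181.4] rot [-0.0001 -0.0001 -0.0017] trans after [55.7 22.6 61.4] before [55.8 22.5 61.4]
pos [453.  214.8 181.4] rot [-0.0001 -0.0001 -0.0017] trans after [ 55.7  22.6 115.4] before [ 55.8  22.6 115.4]
```

```bash
python3 jog.py '28 11 15 0 0 0;28 11 15 0 0 0;0 0 30 0 0 0;0 0 0 0 0 0;0 0 0 0 0 0;0 0 0 0 0 0'
python3 - <<'E'
from h import *
np.set_printoptions(precision=1,suppress=True)
go((509.8,194.9,66),-87.2)
c=cam("wrist");cv2.imwrite("pics/w3.png",c["img"]);print(proj(c,[[480.1,193.5,90],[539.4,196.4,90]]))
E
```

```text
t: 6.32
tool_pos: [510.2, 195.8, 122.5]
tcp_rot: [-3.14, -0.072, -0.002]
wrist_force: [0.6, -0.5, -0.1]
width: 30.2
grip_force: 0.0
pos [510.2 195.8 122.5] rot [-0. -0. -0.] trans after [-0.4  0.9 56.5] before [-0.5  1.  56.4]
[[251.7 269.6]
 [251.3 184.1]]
```

View pics/w3.png

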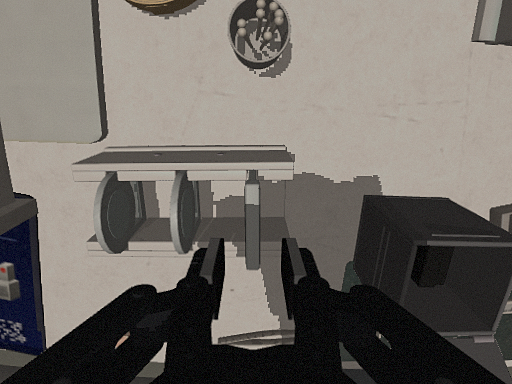

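The rail is at cols 246–259, rows 183–269, as predicted and centred between the fingers. I'll go down and grip.

```bash
python3 jog.py '0 1 20 0 0 0;0 0 20 0 0 0;0 0 12 0 0 0;0 0 4 0 0 0;0 0 0 0 0 0;0 0 0 0 0 0;0 0 0 0 0 0'; python3 jog.py '0 0 0 0 0 0;0 0 0 0 0 0;0 0 0 0 0 0;0 0 0 0 0 0;0 0 0 0 0 0;0 0 0 0 0 0' 0 40
```

```text
t: 7.25
tool_pos: [510.1, 194.5, 65.7]
tcp_rot: [-3.141, -0.071, -0.001]
wrist_force: [0.3, -0.3, -0.5]
width: 29.9
grip_force: 0.0
t: 8.0
tool_pos: [510.1, 194.6, 65.6]
tcp_rot: [-3.14, -0.071, -0.001]
wrist_force: [-1.9, 1.8, 6.1]
width: 8.4
grip_force: 39.8
```

```bash
python3 jog.py '0 0 -5 0 0 0;0 0 -10 0 0 0;0 0 -20 0 0 0;0 0 -25 0 0 0;0 0 -25 0 0 0;0 0 -25 0 0 0;0 0 -10 0 0 0;0 0 0 0 0 0'; python3 - <<'E'
from h import *
np.set_printoptions(precision=1,suppress=True)
c=cam("wrist");cv2.imwrite("pics/w4.png",c["img"])
t=cam("top");cv2.imwrite("pics/t4.png",t["img"])
go((466,52.5,185),-90);
E
```

```text
t: 9.0
tool_pos: [510.1, 194.4, 185.9]
tcp_rot: [-3.14, -0.07, -0.001]
wrist_force: [0.8, 0.0, -1.6]
width: 8.1
grip_force: 39.6
pos [509.6 194.3 184.7] rot [0. 0. 0.] trans after [-43.6 141.8  -0.3] before [-49.9 139.7  -0.2]
```

View pics/w4.png

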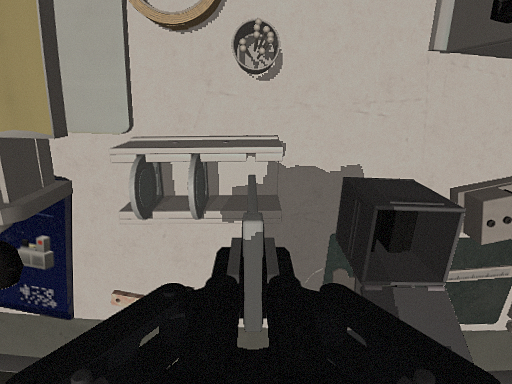

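The carrier hangs cleanly in the fingers and both arched plates are still in the rack; the case is at (400,235) with its lid at (410,310). Next I'll carry it over the slot at (467,52.2).

```bash
python3 jog.py '0 0 0 0 0 0.0445;-8.5 28.4 0 0 0 0;-8.5 28.4 0 0 0 0;-8.5 28.4 0 0 0 0;-8.5 28.4 0 0 0 0;-8.6 28.5 0 0 0 0;0 0 0 0 0 0;0 0 0 0 0 0'; python3 - <<'E'
from h import *
go((467,52.2,62),-90)
np.set_printoptions(precision=1,suppress=True)
c=cam("wrist");cv2.imwrite("pics/w5.png",c["img"])
print(proj(c,[[506,93,94],[506,11,94],[428,93,94],[428,11,94],[502,60,39],[502,45,39]]))
g=cv2.cvtColor(c["img"],cv2.COLOR_BGR2GRAY)
for x in(30,50): 
    pass
m=(g<75).astype(np.uint8)
for r in (140,150,160,170,180,190): 
    d=np.flatnonzero(np.abs(np.diff(g[r,120:400].astype(int)))>12)+120;print(r,d)
for cc in(200,220,290,310): 
    d=np.flatnonzero(np.abs(np.diff(g[90:260,cc].astype(int)))>12)+90;print("c",cc,d)
E
```

```text
t: 10.1
tool_pos: [467.3, 52.7, 184.9]
tcp_rot: [3.141, 0.001, -0.001]
wrist_force: [0.2, -0.2, -0.6]
width: 8.3
grip_force: 39.6
pos [467.3  52.7 184.9] rot [0.0003 0.0005 0.0006] trans after [ -0.3   0.5 122.9] before [ -0.3   0.5 122.9]
[[198.9 151.3]
 [304.1 151.3]
 [203.9 241.4]
 [299.2 241.4]
 [243.3 145. ]
 [259.  145. ]]
140 [143 144 146 147 148 208 209 210 227 270 282 297 298 299 334 335 336 338
 339 348 352 373 383 386 389 393 394]
150 [144 145 146 148 149 200 201 304 306 333 334 335 337 338 343 344 352 353
 390 394 395]
160 [146 147 150 158 159 201 202 203 205 206 218 221 222 224 239 240 245 250
 251 260 261 271 277 301 302 304 305 306 335 336 338 339 340 345 346 353
 354 355 391 392 393 395 396]
170 [128 129 130 142 143 147 154 155 159 160 202 203 206 207 218 224 229 230
 244 248 251 260 261 269 270 276 288 292 300 304 305 337 338 340 341 346
 347 355 356 360 361 362 367 368 369 379 380 386 387 388 392 393 394 396
 397]
180 [202 203 206 207 219 224 229 241 242 245 247 255 256 259 260 261 262 263
 268 270 277 278 281 288 293 294 298 300 304 305 338 339 342 343 348 349
 356 357 392 393 394 395 396 397 398]
190 [203 204 207 208 219 225 231 233 237 238 247 255 256 260 261 279 287 299
 304 352 353 358 359 391 392]
c 200 [242 243 245]
c 220 [132 133 148 149 150 152 153 157 161 168 174 186 191 192 194 234 235 237
 238 239 240 241 243 247 248 254 256]
c 290 [131 132 133 147 148 150 151 152 228 234 238 242 243 255 258]
c 310 [162 195 196 235 236 246 248]
```

The rim edges in the wrist view agree with the predictions to within 2 mm, and I'll take the centre as (468,51.6). Lowering now, watching the force.

```bash
python3 jog.py '0.7 1.1 20 0 0 0;0 0 25 0 0 0;0 0 15 0 0 0;0 0 10 0 0 0;0 0 10 0 0 0;0 0 0 0 0 0'; python3 jog.py '0 0 10 0 0 0;0 0 10 0 0 0;0 0 10 0 0 0;0 0 4 0 0 0;0 0 0 0 0 0;0 0 0 0 0 0'
```

```text
t: 10.9
tool_pos: [467.9, 51.1, 105.0]
tcp_rot: [3.141, 0.0, -0.001]
wrist_force: [0.8, 0.1, -0.1]
width: 8.1
grip_force: 39.6
t: 11.65
tool_pos: [468.2, 51.1, 71.5]
tcp_rot: [-3.142, -0.0, -0.001]
wrist_force: [-0.3, 0.4, -0.9]
width: 8.3
grip_force: 39.6
```

```bash
python3 jog.py '0 0 3 0 0 0;0 0 2 0 0 0;0 0 1 0 0 0;0 0 0 0 0 0;0 0 0 0 0 0'
```

```text
t: 12.28
tool_pos: [468.1, 51.2, 65.4]
tcp_rot: [3.142, 0.0, 0.0]
wrist_force: [0.7, -0.5, -0.5]
width: 8.6
grip_force: 39.6
```

```bash
python3 jog.py '0 0 1 0 0 0;0 0 1 0 0 0;0 0 1 0 0 0;0 0 0 0 0 0;0 0 0 0 0 0';python3 jog.py '0 0 1 0 0 0;0 0 0 0 0 0;0 0 0 0 0 0'
```

```text
t: 12.9
tool_pos: [468.1, 51.2, 62.3]
tcp_rot: [3.142, 0.0, 0.0]
wrist_force: [-0.3, -0.4, -1.0]
width: 8.1
grip_force: 39.6
t: 13.28
tool_pos: [468.2, 51.2, 61.5]
tcp_rot: [-3.141, -0.0, -0.001]
wrist_force: [-2.3, 0.7, 7.2]
width: 8.3
grip_force: 40.6
```

Contact came at TCP z=61.5, matching the 61.6 expected with the plate standing on the floor. Releasing and withdrawing.

```bash
python3 jog.py '0 0 0 0 0 0;0 0 0 0 0 0;0 0 0 0 0 0;0 0 0 0 0 0' 30; python3 jog.py '0 0 -3 0 0 0;0 0 -6 0 0 0;0 0 -10 0 0 0;0 0 -20 0 0 0;0 0 -30 0 0 0;0 0 -40 0 0 0;0 0 -40 0 0 0;0 0 0 0 0 0'; python3 - <<'E'
from h import *
np.set_printoptions(precision=2,suppress=True)
c=cam("wrist");t=cam("top")
a=cv2.resize(c["img"][80:300,130:400],None,fx=1.6,fy=1.6);b=cv2.resize(t["img"][180:280,180:360],None,fx=2.2,fy=2.2)
h=max(a.shape[0],b.shape[0]);o=np.zeros((h,a.shape[1]+b.shape[1],3),np.uint8);o[:a.shape[0],:a.shape[1]]=a;o[:b.shape[0],a.shape[1]:]=b;print(o.shape)
cv2.imwrite("pics/c6.png",o);print(bot.observe()["qpos"]);go((340,51.5,240),-90)
for z,p in((86,0),): print(proj(c,[[438,51.5,86],[498,51.5,86]]))
E
```

```text
t: 13.78
tool_pos: [468.1, 51.1, 61.3]
tcp_rot: [3.141, 0.0, 0.0]
wrist_force: [0.6, -0.3, -0.1]
width: 30.2
grip_force: 0.0
t: 14.78
tool_pos: [469.2, 51.4, 213.2]
tcp_rot: [-3.139, -0.001, -0.007]
wrist_force: [0.0, -0.1, -0.6]
width: 29.4
grip_force: 0.0
(352, 828, 3)
[-0.89  0.21  0.81  2.03 -0.19  0.97 -1.56]
pos [468.   51.4 210.6] rot [-0. -0.  0.] trans after [-128.    -0.1  -29.4] before [-127.9   -0.2  -29.5]
[[251.1  217.18]
 [251.01 155.53]]
```

View pics/c6.png

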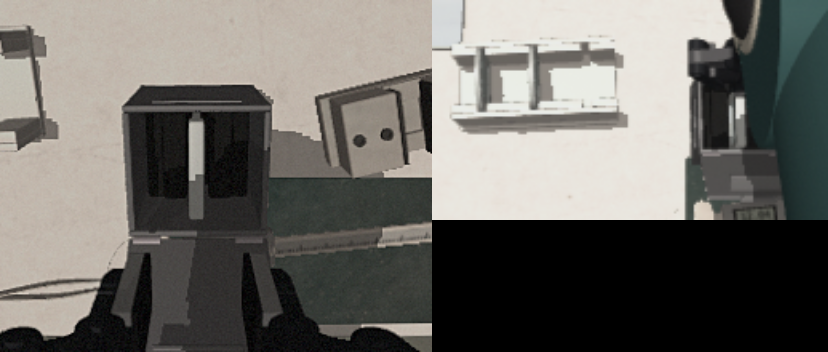

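The carrier stands upright and centred in the slot (bar at (196,170) in the left half), and the arched plates are still in the rack. Now I'll go behind the lid with the fingers closed.

```bash
python3 jog.py '0 0 -15 0 0 0;-24 0 0 0 0 0;-24 0 0 0 0 0;-24 0 0 0 0 0;-24 0 0 0 0 0;-20 0 0 0 0 0;0 0 0 0 0 0;0 0 0 0 0 0' 0 20;python3 -c "
from h import *
print(bot.observe()['qpos'].round(2))
go((350,51.5,150),-90)"
```

```text
t: 15.88
tool_pos: [352.6, 51.0, 225.6]
tcp_rot: [3.141, -0.0, 0.001]
wrist_force: [0.4, 0.2, 0.6]
width: 0.0
grip_force: 0.0
[-1.03 -0.15  0.75  2.24  0.12  1.01 -1.92]
pos [352.6  51.  225.6] rot [ 0.0001 -0.0003 -0.    ] trans after [-2.6 -0.5 75.6] before [-2.6 -0.5 75.6]
```

```bash
python3 jog.py '-2 0 18 0 0 0;0 0 18 0 0 0;0 0 18 0 0 0;0 0 18 0 0 0;0 0 0 0 0 0;0 0 0 0 0 0'; python3 jog.py '6 0 0 0 0 0;6 0 0 0 0 0;6 0 0 0 0 0;6 0 0 0 0 0;6 0 0 0 0 0;6 0 0 0 0 0;0 0 0 0 0 0';python3 -c "
from h import *
print(bot.observe()['qpos'].round(2))"
```

```text
t: 16.62
tool_pos: [350.6, 51.0, 153.8]
tcp_rot: [3.141, -0.0, 0.0]
wrist_force: [0.1, 0.1, 0.4]
width: -0.1
grip_force: 0.0
t: 17.5
tool_pos: [386.5, 51.0, 153.3]
tcp_rot: [3.141, -0.0, 0.0]
wrist_force: [0.2, 0.4, -0.1]
width: 0.2
grip_force: 0.0
[-0.98  0.13  0.83  2.26 -0.13  0.8  -1.64]
```

```bash
python3 jog.py '7 0 0 0 0 0;7 0 0 0 0 0;7 0 0 0 0 0;7 0 0 0 0 0;7 0 0 0 0 0;0 0 0 0 0 0'; python3 jog.py '7 0 0 0 0 0;7 0 0 0 0 0;7 0 0 0 0 0;7 0 0 0 0 0;7 0 0 0 0 0;6 0 0 0 0 0;0 0 0 0 0 0'; python3 - <<'E'
from h import *
c=cam("top");cv2.imwrite("pics/t7.png",c["img"]);w=cam("wrist");cv2.imwrite("pics/w7.png",w["img"])
np.set_printoptions(precision=1,suppress=True)
H=np.array([427.5,51.5,94.5])
for a in(30,40,50,60,90,120):
    a=np.radians(a);print(proj(w,[H+[88*np.cos(a),y,88*np.sin(a)] for y in(-41,41)]).ravel())
g=cv2.cvtColor(w["img"],cv2.COLOR_BGR2GRAY)
for cc in(170,185,315,330):print(cc,np.flatnonzero(np.abs(np.diff(g[60:330,cc].astype(int)))>12)+60)
E
```

```text
t: 18.25
tool_pos: [421.5, 51.0, 153.3]
tcp_rot: [3.141, 0.0, 0.0]
wrist_force: [-0.8, 0.2, -0.1]
width: 0.0
grip_force: 0.0
t: 19.12
tool_pos: [462.5, 51.0, 153.3]
tcp_rot: [3.141, 0.0, 0.0]
wrist_force: [0.2, 0.2, -0.2]
width: 0.0
grip_force: 0.0
[325.3 171.4 172.6 171.5]
[329.7 194.3 167.8 194.4]
[333.3 222.7 163.9 222.7]
[335.6 254.7 161.3 254.8]
[333.1 346.6 164.1 346.6]
[320.6 389.2 177.9 389.2]
170 [224 225 226 229 230 231 232 233 273 274 276 277 280 281 284 285 286 296
 297 306 307 312 313 323]
185 [223 224 232 241 244 245 246 247 273 274 275 276 278 279 280 281 282 283
 284 291 295 299 314 315 328]
315 [165 200 201 249 250 253 255 256 257 258 283 286 295 296 309 325]
330 [173 174 200 201 222 233 235 242 254 256 257 284 291 292 296 297 298 299
 300 307 321]
```

The lid edge sits at row ~223 in the wrist view, matching about 50°, so it is following the finger. Next comes the closing arc.

```bash
python3 jog.py '6 0 5 0 0 0;6 0 6 0 0 0;5 0 7 0 0 0;5 0 7 0 0 0;3 0 7 0 0 0;2 0 7 0 0 0;0 0 0 0 0 0'; python3 jog.py '2 0 4 0 0 0;1 0 4 0 0 0;0 0 2 0 0 0;0 0 2 0 0 0;0 0 1 0 0 0;0 0 0 0 0 0;0 0 0 0 0 0'
```

```text
t: 20.1
tool_pos: [488.8, 51.0, 113.8]
tcp_rot: [3.141, 0.0, -0.001]
wrist_force: [-0.5, 0.6, 0.2]
width: -0.1
grip_force: 0.0
t: 20.98
tool_pos: [492.1, 51.2, 101.4]
tcp_rot: [3.142, 0.001, 0.0]
wrist_force: [-0.4, 0.2, 0.3]
width: 0.3
grip_force: 0.0
```

```bash
python3 jog.py '0 0 1 0 0 0;0 0 0 0 0 0;0 0 1 0 0 0;0 0 0 0 0 0;0 0 0 0 0 0';python3 jog.py '0 0 1 0 0 0;0 0 0 0 0 0;0 0 0 0 0 0'
```

```text
t: 21.6
tool_pos: [492.1, 51.1, 99.5]
tcp_rot: [-3.141, -0.0, -0.0]
wrist_force: [-2.0, -0.8, 6.3]
width: -0.1
grip_force: 3.0
t: 21.98
tool_pos: [492.2, 51.2, 99.0]
tcp_rot: [-3.141, -0.0, -0.0]
wrist_force: [-9.2, 0.2, 23.8]
width: 0.1
grip_force: 11.8
```

Firm contact at z=99.5, the shut lid's stated height. I'll back off and check the lid's height from two views.

```bash
python3 jog.py '0 0 -3 0 0 0;0 0 -10 0 0 0;0 0 -25 0 0 0;0 0 -30 0 0 0;-25 0 -30 0 0 0;-25 0 -30 0 0 0;0 0 0 0 0 0;0 0 0 0 0 0'; python3 - <<'E'
from h import *
np.set_printoptions(precision=1,suppress=True)
w=cam("wrist");s=cam("scene");cv2.imwrite("pics/w8.png",w["img"])
L=[[515.5,51,99.5],[427,51,99.5],[470,10,99.5],[470,93,99.5]]
print("w",proj(w,L).ravel(),"s",proj(s,L).ravel(),bot.observe()["wrist_force"])
g=cv2.cvtColor(w["img"],cv2.COLOR_BGR2GRAY).astype(int);E=lambda v,a:[(i+a,v[i],v[i+1]) for i in np.flatnonzero(np.abs(np.diff(v))>15)]
q=proj(w,L)
for c in(225,275):print("col",c,E(g[100:300,c],100))
r=int(q[2,1]);print("row",r,E(g[r,150:350],150))
sg=cv2.cvtColor(s["img"],cv2.COLOR_BGR2GRAY).astype(int)
f=proj(s,[[515.5,30,99.5]])[0];print("scene front",f,E(sg[int(f[1])-25:int(f[1])+25,int(f[0])],int(f[1])-25))
# brightness where open lid stood / case interior before
a=cv2.imread("pics/scene0.png",0);p=proj(s,[[467,52,99.5],[490,30,99.5],[450,70,99.5]]).astype(int);print([(a[y,x],sg[y,x]) for x,y in p])
E
```

```text
t: 22.98
tool_pos: [442.2, 51.4, 226.3]
tcp_rot: [-3.141, -0.001, -0.0]
wrist_force: [-0.7, 0.7, -0.0]
width: 0.2
grip_force: 0.0
w [251.4 104.  251.5 201.1 296.9 156.3 204.9 156.2] s [283.9 219.7 251.9 235.5 278.8 238.4 257.3 217.3] [ 1.5 -0.6  0.5]
col 225 [(np.int64(106), np.int64(179), np.int64(154)), (np.int64(107), np.int64(154), np.int64(92)), (np.int64(122), np.int64(108), np.int64(179)), (np.int64(183), np.int64(170), np.int64(97)), (np.int64(194), np.int64(91), np.int64(37)), (np.int64(197), np.int64(41), np.int64(83)), (np.int64(201), np.int64(60), np.int64(78)), (np.int64(202), np.int64(78), np.int64(178)), (np.int64(223), np.int64(144), np.int64(174)), (np.int64(225), np.int64(173), np.int64(144)), (np.int64(226), np.int64(144), np.int64(32)), (np.int64(250), np.int64(68), np.int64(52)), (np.int64(251), np.int64(52), np.int64(17)), (np.int64(255), np.int64(38), np.int64(15)), (np.int64(257), np.int64(23), np.int64(1)), (np.int64(267), np.int64(1), np.int64(18)), (np.int64(271), np.int64(0), np.int64(20)), (np.int64(290), np.int64(0), np.int64(16))]
col 275 [(np.int64(106
[... 1245 characters left out ...]
t64(43), np.int64(88)), (np.int64(335), np.int64(88), np.int64(132)), (np.int64(339), np.int64(137), np.int64(115)), (np.int64(340), np.int64(115), np.int64(54)), (np.int64(346), np.int64(54), np.int64(74)), (np.int64(347), np.int64(74), np.int64(118)), (np.int64(348), np.int64(118), np.int64(135))]
scene front [289.6 224.8] [(np.int64(203), np.int64(91), np.int64(125)), (np.int64(206), np.int64(129), np.int64(175)), (np.int64(207), np.int64(175), np.int64(206)), (np.int64(226), np.int64(198), np.int64(169)), (np.int64(227), np.int64(169), np.int64(120)), (np.int64(233), np.int64(90), np.int64(74))]
[(np.uint8(51), np.int64(191)), (np.uint8(46), np.int64(183)), (np.uint8(49), np.int64(190))]
```

The lid covers the case: its edges are at rows 107–198, cols 207–298 in the wrist view, within 3 px of the shut prediction, and the scene view agrees. The arm is clear, so I'm handing in.

```bash
python3 -c "
from bench import bot, viewer, workorder
print(workorder.job_done())"
```

```text
the job is handed in; nothing more can be done
None
```

I moved the square carrier from the rack to the case, standing it on the slot floor and letting go, then swung the lid shut and handed the job in at about 23 s. The arched carriers still showed in the rack after the move, and nothing else was touched that I could tell. The lid met firm contact at its shut height of 99.5 mm, but I never saw the tab behind the rim directly.

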